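# Demould a flow-chamber cover and hold it pressed on its dowels

### The job

Lift the cast resin cover out of the open mould and fit it, flat side down, over the two dowels of the flow chamber's lower half, large hole on the large dowel, until it lies flush all round. Keep hold of it and finish while still gripping it and pressing it firmly down (about as hard as the weight of a one-kilogram bag, never hard enough to crack it), so that the O-ring stays squeezed for the clamp screws. Do not set the cover down on the bench on the way, and leave the tip box, screwdriver, bottle and dish where they are.

Things in the scene. Friction and masses are not known exactly. Their poses are not given: they have to be found in the camera images.
- cover_grip (a point): The loose cover, ivory cast resin, 0.12 kg: flat flange 104 x 60 x 8 mm with a raised solid port block in its middle, 50 (x) x 40 (y) mm, 28 mm high (36 mm in all), and an 11 mm high steel fitting on the block. This point: middle of the cover, in the block, 29 mm above the flat underside, 21 above the flange's top, 7 below the block's top. x = along, to the large hole; y = across; z up.
- cover_hole_large (a point): Centre of the cover's large through hole (11.5 mm across, chamfered) at the flange's underside, 40 mm from the cover's middle along its +x.
- cover_hole_small (a point): Centre of the cover's small through hole (7.5 mm across, chamfered) at the flange's underside, 40 mm from the cover's middle along its -x.
- mould: Aluminium mould lower half 150 (x) x 110 (y) mm on a 190 x 130 mm steel levelling plate, immovable; origin on the bench under its middle. Flat top face 40 mm above the bench; in it a cavity 106 x 62 mm, 8 mm deep, where the cover's flange lies flush, x along x, block standing above the face. It lifts straight up off two core pins lower than the flange.
- chamber: Flow chamber lower half: ivory resin block 104 (x) x 60 (y) mm on a steel plate 170 x 120 x 10 mm, immovable. Origin on the bench under its middle, x along its length to the large dowel, z up. Flat mating face 28 mm above the bench. A steel hose barb sticks out of its end on the large dowel's side.
- dowel_large (a point): Foot of the large steel dowel, at the mating face: 10 mm across, stands 16 mm above the face (top 5 mm tapered), 40 mm from the chamber's middle along its +x. When the cover is home its large hole's point coincides with this one.
- dowel_small (a point): Foot of the small steel dowel, at the mating face: 6 mm across, stands 16 mm above the face (top 4 mm tapered), 40 mm from the chamber's middle along its -x. When the cover is home its small hole's point coincides with this one.
- tip_box: Bystander: pipette tip box 84 x 122 x 62 mm, blue-green with a pale lid; origin under its middle.
- driver: Bystander: screwdriver 160 mm long with a grey handle, lying on the bench; origin on the bench under it.
- bottle: Bystander: white bottle 56 mm across, 120 mm high; origin under its middle.
- dish: Bystander: pale round dish 90 mm across, 15 mm high, with the clamp screws in it; origin under its middle.
There are look-alikes about, which are no part of the job. What is shaped like the chamber but purple is not meant. Leave any orange or yellow look-alike of the part that bears cover_grip alone.

How it is judged (in metres and radians):
On the way, in this order (a step that is already met when the one before it is completed fails the run):
1. the cover is held by the fingers, lifted clear out of the mould (z of cover_grip in the frame of mould above 0.081 m and contact force between the fingers and cover above 0.5 N and contact force between cover and mould below 0.1 N), for 0.1 s.
2. the cover sits on both dowels, large on large, down on the lower half's face (horizontal distance between cover_hole_large and dowel_large below 0.0025 m and horizontal distance between cover_hole_small and dowel_small below 0.0025 m and z of each of cover_hole_large, cover_hole_small in the frame of chamber below 0.0298 m), for 0.2 s.
At the end, for the whole second after the job is handed in: For the whole last second the cover lies on the lower half with each hole within 2.5 mm of its own dowel, both ends within 1.8 mm of the mating face and flat within 0.03 rad, at rest, with the fingers still on it (over 3 N) and pressing it on the lower half with more than 4 N (all of step 2 and angle between the z axis of cover_grip and the z axis of chamber, either way round below 0.03 rad and contact force between cover and chamber above 4 N and contact force between the fingers and cover above 3 N and linear speed of cover below 0.02 m/s); the arm keeps its last pose, push and grip.
It fails at once if the cover is pressed or rammed on the lower half with more than 70 N (contact force between cover and chamber above 70 N).
It fails at once if the cover is set down or dropped on the bench (height (world z) of cover_grip below 0.045 m).
It fails at once if a bystander is moved by more than 25 mm (distance of any of tip_box, driver, bottle, dish from where it was at the start of the episode above 0.025 m).
It also fails if it takes over 42 s, if anything falls off the work surface, if the arm or the gripper's body presses on something with over 40 N, if the wrist force passes 120 N, or if a joint passes its speed limit or range.

### The arm

A 7-joint arm with a two-finger parallel gripper is mounted at the origin on the work surface. World frame = base frame: x ahead of the robot, y to its left, z up, the work surface at z = 0. Lengths are in m, angles in degrees, forces in N, time in s.
With the tool pointing down it reaches from about 0.425 to 0.875 m from the base axis. Payload 8.4 kg.
Tool frame: the origin (TCP) lies between the finger pads; the fingertips stand 8 mm ahead of it and the grasp point (between the pads) lies 11 mm behind it; z points along the fingers, y is the line along which they close (so a half turn about z gives the same grasp; the last joint's range is limited). The gripper opens to 87 mm and grips with 3 to 60 N. Pads are 19 mm wide; open, the fingers measure 117 mm over their backs; the gripper's body (75 mm by 190 mm) begins 51 mm behind the grasp point.
Start: joints at [-72.72, 19.091, 2.286, 83.961, -0.768, 76.965, -3.352], TCP at [0.254, 0.598, 0.231] pointing down, gripper open.
Joint ranges: [-147.57, 147.57], [-21.85, 119.76], [-74.77, 79.35], [14.55, 137.4], [-85.83, 265.84], [4.83, 119.75], [-152.11, 152.11]. Speed limits (degrees/s): [127.2, 127.2, 159.86, 159.86, 180, 180, 180].

### API

Orientations are given as a 3x3 rotation matrix whose columns are the frame's x, y, z axes.
In Python, from cell import robot, eyes gives the robot as it stands.
- The arm moves only by the shell command python3 -m jog 'ROWS' [FORCE]. ROWS is text: rows parted by semicolons, each of 5 numbers parted by spaces: the opening, from 0 (shut) to 1 (fully open), then the shift along the tool's x, y, z each as a share of 300 mm, from -1 to 1, then the turn about the tool's z as a share of 0.1 rad, from -1 to 1. In form: hand x y z twist; .... A call has exactly 10 rows; each row shifts and turns the commanded pose from where the row before left it, along the tool's axes as they then stand; what a row does not reach is not made up. A row lasts 1/10 s, in which the tool goes at most 50 mm and 8.59 degrees, less where a joint would pass 70% of its speed; a pose out of reach is approached as far as the arm can. A call with a number of a shift or a turn outside -1 to 1 is refused whole. A call with a gripper value outside its range is refused whole. The fingers move at their own pace and stop on an object; FORCE is the grip in N (left out, the last holds). Time passes only in rows, so rows that do not move let the fingers close, or fill a call up. It gives the time, the measured TCP pose, the force, the opening and the grip force at its end, in the units of the state.
- robot.state(): the state, without advancing time (a new reading comes with each control period).
- eyes.get_image(name): name is "side" or "top"; returns a dict with "pixels" (384x512x3 uint8, red, green, blue), "fov_y" (degrees; the focal length in pixels is half the picture's height over the tangent of half this angle, whatever the lens; pixels are square), "cx", "cy" (the principal point, pixels), "eye" and "attitude" of the camera in the world. Camera axes: x right, y down, z forward; pixel columns grow to the right and rows downward; lengths in m; the calibration is good to about 2 mm. A picture is of the moment at which its call begins. There is no depth.
- robot.finish_job(): hands the job in; it is judged then, once.
The state is a dict: "t": time; "joint_positions": joint angles; "dq": joint speeds; "joint_efforts": joint torques, N m; "position": TCP position; "eef_rot": TCP orientation; "contact_force": force on the tool from outside, world axes, zero at the start; "wrist_torque": the same for the moment, N m; "finger_gap": finger opening in m; "grasp_force": force on a finger pad.
Only numpy, scipy, OpenCV 4.12 (cv2) and the standard library are available. Lean on these libraries where they do the work, as an engineer would, in place of code of your own. Each camera call takes 0.05 s, during which the arm holds its last target. There are 200 camera calls.

## Working session

There is one attempt and no reset: what is moved stays moved. The work goes in short steps, Python scripts to look and compute and a shell command to move; the robot and the scene stay as the last step left them, time stands still between calls to the robot, and variables do not carry over. Pictures are saved under pics/ and viewed, at most 10 in all, crops included, and the job is handed in when it is done.

```bash
mkdir -p pics; ls
cat > h.py <<'E'
import numpy as np, cv2
from cell import robot, eyes
def grab(n,f=None):
    d=eyes.get_image(n)
    if f: cv2.imwrite('pics/'+f,cv2.cvtColor(d['pixels'],cv2.COLOR_RGB2BGR))
    return d
def ray(d,u,v):
    f=d['pixels'].shape[0]/2/np.tan(np.radians(d['fov_y'])/2)
    r=np.array(d['attitude'])@np.array([(u-d['cx'])/f,(v-d['cy'])/f,1.]); return np.array(d['eye']),r
def plane(d,u,v,z):
    e,r=ray(d,u,v); return e+r*(z-e[2])/r[2]
def proj(d,p):
    f=d['pixels'].shape[0]/2/np.tan(np.radians(d['fov_y'])/2)
    q=np.array(d['attitude']).T@(np.array(p)-np.array(d['eye'])); return np.array([d['cx']+f*q[0]/q[2],d['cy']+f*q[1]/q[2]])
E
python3 - <<'E'
from h import *
np.set_printoptions(precision=4,suppress=True)
for n in('side','top'):
    d=grab(n,n+'0.png'); print({k:v for k,v in d.items() if k!='pixels'})
s=robot.state(); print(s)
E
```

```text
pics
{'fov_y': 42.44134846154266, 'cx': 258.4669857080614, 'cy': 187.44385912953393, 'eye': array([-0.1092, -1.2268,  0.9796]), 'attitude': array([[ 0.8739, -0.2749,  0.4008],
       [-0.4858, -0.4697,  0.7371],
       [-0.0144, -0.8389, -0.5441]])}
{'fov_y': 44.70155294997461, 'cx': 253.91019642704615, 'cy': 190.8367057170963, 'eye': array([0.4057, 0.0032, 1.4936]), 'attitude': array([[-0.0079, -0.9958,  0.0913],
       [-1.    ,  0.0079, -0.0003],
       [-0.0004, -0.0913, -0.9958]])}
{'t': 0.1, 'joint_positions': array([-72.722 ,  19.127 ,   2.2842,  84.0081,  -0.7686,  76.9649,
        -3.352 ]), 'dq': array([-0.0442, -0.1704, -0.0336, -0.0521, -0.0663, -0.0984, -0.0037]), 'joint_efforts': array([  0.0052, -65.7811,   1.341 , -40.4707,  -0.0594,   0.0411,
         0.    ]), 'position': array([0.2534, 0.5981, 0.2297]), 'eef_rot': array([[-0.9208,  0.3901, -0.0005],
       [ 0.3901,  0.9208, -0.0014],
       [-0.0001, -0.0015, -1.    ]]), 'contact_force': array([-0.4786, -0.2344, -0.3382]), 'wrist_torque': array([-0.0322,  0.0204, -0.0139]), 'grasp_force': 0.0, 'finger_gap': 0.08685228079880318}
```

View pics/top0.png

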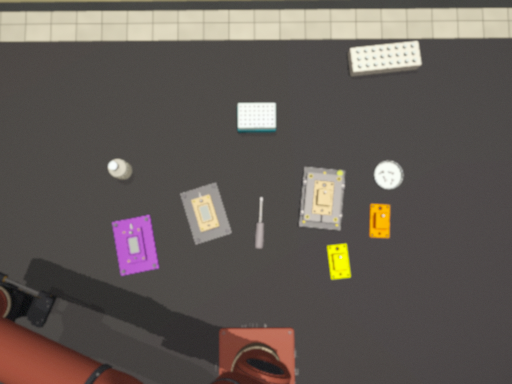

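View pics/side0.png

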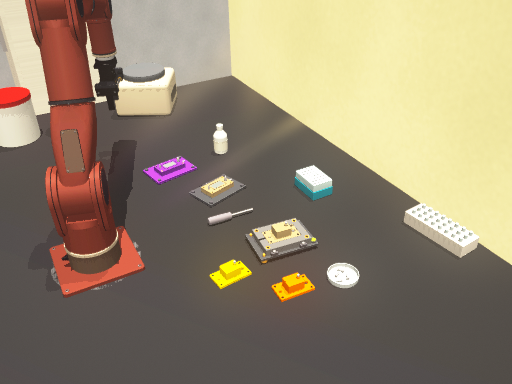

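Top view: the mould with the ivory cover is at (323,198) and the ivory chamber on a grey plate at (206,213). The look-alikes are the purple chamber (135,245), yellow cover (340,261) and orange cover (380,221). The ivory ones fit the description, so I'll confirm them in an enlarged crop.

Run:
```python
from h import *
t=grab('top')['pixels'][:,:,::-1]; s=grab('side')['pixels'][:,:,::-1]
R=lambda im,x,y,w,h:cv2.resize(im[y:y+h,x:x+w],(400,300),interpolation=cv2.INTER_CUBIC)
a=np.hstack([R(t,283,161,80,60)[:,:],R(t,166,183,80,60)])
b=np.hstack([R(s,241,208,80,60),R(s,178,158,80,60)])
cv2.imwrite('pics/crop1.png',np.vstack([a,b]))
```

```text
(no output)
```

View pics/crop1.png

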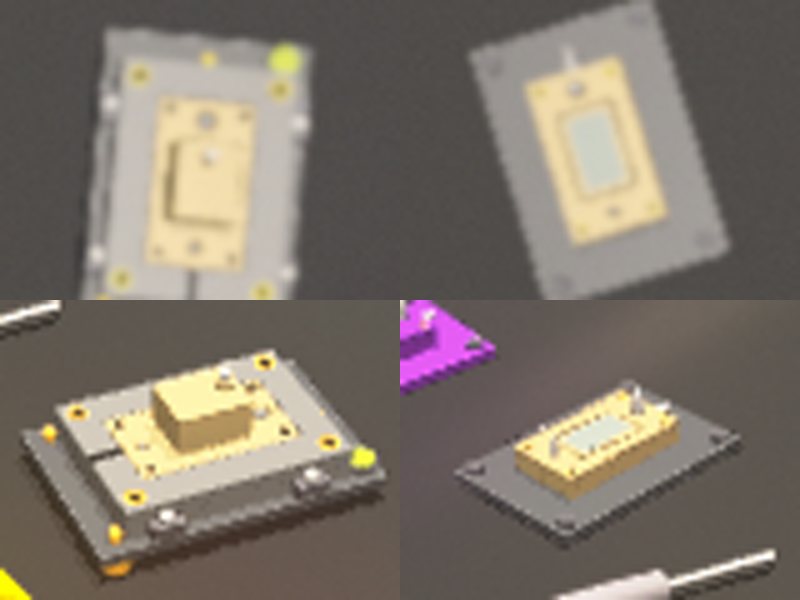

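The crop confirms both: the ivory cover lies in the mould with its large hole at about (324,185) and small hole at (322,210). The ivory chamber has its barb and large dowel at the top, about (201,201), and its small dowel at about (209,225).

```bash
cat >> h.py <<'E'
def ivory(im):
    h=cv2.cvtColor(im,cv2.COLOR_RGB2HSV); return cv2.inRange(h,(12,50,110),(26,140,255))
def rect(m,c):
    n,l,s,ce=cv2.connectedComponentsWithStats(m)
    i=min((i for i in range(1,n) if s[i,4]>40),key=lambda i:np.hypot(*(ce[i]-c)))
    p=cv2.findContours((l==i).astype(np.uint8),0,1)[0]; p=np.vstack(p)
    return cv2.minAreaRect(p),s[i]
E
python3 - <<'E'
from h import *
np.set_printoptions(precision=4,suppress=True)
d=grab('top'); D=grab('side')
im=d['pixels']; print(im[205,316],im[190,318],im[203,202],im[218,217])
m=cv2.morphologyEx(ivory(im),cv2.MORPH_CLOSE,np.ones((3,3)))
for nm,c,z in(('cover',(323,198),.04),('chamber',(206,213),.028)):
    r,s=rect(m,np.array(c)); b=cv2.boxPoints(r)
    w=np.array([plane(d,u,v,z) for u,v in b])
    print(nm,r,s,'ctr',w.mean(0)); 
    e=[w[1]-w[0],w[2]-w[1]]
    for x in e: print('  len',np.linalg.norm(x),'ang',np.degrees(np.arctan2(x[1],x[0])))
for nm,p,z in(('hL',(324.2,184.8),.04),('hS',(322,210.4),.04),('dL',(201.2,200.6),.040),('dS',(208.8,225.4),.040)):
    print(nm,plane(d,*p,z))
E
```

```text
[218 197 152] [195 173 126] [229 208 161] [188 173 147]
cover ((322.7542419433594, 197.3264617919922), (19.751550674438477, 33.698917388916016), 4.969740867614746) [312 180  22  35 665] ctr [ 0.5172 -0.2121  0.04  ]
  len 0.10565266416272293 ang -6.063207587139708
  len 0.06178855525613162 ang -95.46253696294394
chamber ((204.86477661132812, 212.66725158691406), (34.36127853393555, 20.4616641998291), 72.6459732055664) [191 194  29  38 569] ctr [0.4727 0.1572 0.028 ]
  len 0.0642482167198405 ang -72.9960325362912
  len 0.10819242171092779 ang -162.70684934246088
hL [ 0.5563 -0.2174  0.04  ]
hS [ 0.4762 -0.2088  0.04  ]
dL [0.5098 0.1674 0.04  ]
dS [0.4324 0.1436 0.04  ]
```

```bash
cat > to.py <<'E'
# usage: to.py x y z yawx : shares (total) from the current pose, tool x aimed at yawx deg
import sys; from h import *
s=robot.state(); p,R=np.array(s['position']),np.array(s['eef_rot'])
g=np.array([float(a) for a in sys.argv[1:4]]); w=float(sys.argv[4])
y=np.degrees(np.arctan2(R[1,0],R[0,0])); dy=(w-y+180)%360-180
print('t',round(s['t'],2),'pos',p.round(4),'yaw',round(y,2),'F',np.array(s['contact_force']).round(1),'gap',round(s['finger_gap'],4),'shares',(R.T@(g-p)/.3).round(4),'twist',round(-np.radians(dy)/.1,3))
E
python3 -m jog '1 -.129 -.09 0 0;1 -.129 -.09 0 0;1 -.129 -.09 0 0;1 -.129 -.09 0 0;1 -.129 -.09 0 0;1 -.129 -.09 0 0;1 -.129 -.09 0 0;1 -.129 -.09 0 0;1 -.129 -.09 0 0;1 -.129 -.09 0 0' 30
python3 to.py .5168 -.2126 .15 174
```

```text
t: 1.3
position: [0.5053, 0.1971, 0.2308]
eef_rot: [[-0.921, 0.39, 0.0], [0.39, 0.921, 0.0], [-0.0, 0.001, -1.0]]
contact_force: [0.2, 0.5, 0.4]
finger_gap: 0.0869
grasp_force: 0.0
t 1.3 pos [0.5053 0.1971 0.2308] yaw 157.04 F [0.2 0.5 0.4] gap 0.0869 shares [-0.568  -1.2426  0.2689] twist -2.96
```

```bash
python3 -m jog '1 -.065 -.138 .02 0;1 -.065 -.138 .03 0;1 -.065 -.138 .03 0;1 -.065 -.138 .03 0;1 -.065 -.138 .03 0;1 -.065 -.138 .03 0;1 -.065 -.138 .03 0;1 -.065 -.138 .03 -.96;1 -.048 -.138 .03 -1;1 0 0 0 -1' >/dev/null
python3 to.py .5168 -.2126 .052 174
python3 - <<'E'
from h import *
d=grab('top'); D=grab('side')
R=lambda im,x,y,w,h:cv2.resize(im[y:y+h,x:x+w,::-1],(400,300),interpolation=cv2.INTER_CUBIC)
cv2.imwrite('pics/c2.png',np.hstack([R(d['pixels'],263,146,120,90),R(D['pixels'],221,178,120,90)]))
E
```

```text
t 2.3 pos [ 0.5182 -0.2176  0.1518] yaw 173.77 F [ 0.6 -0.1 -0.3] gap 0.0868 shares [0.0062 0.017  0.3325] twist -0.04
```

View pics/c2.png

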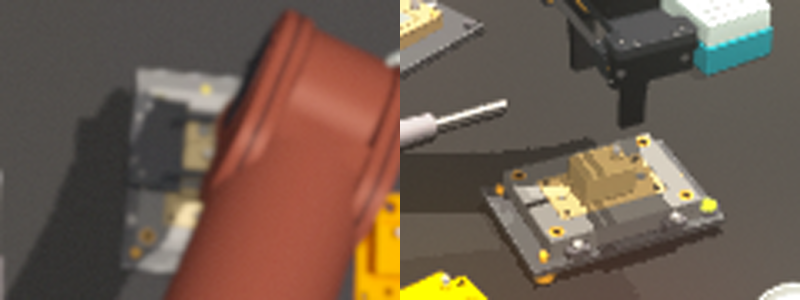

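The top view shows the tool over the mould at full-image (≈320,190) with the fingers across the block, and the side view agrees. Descending and gripping.

```bash
python3 -m jog '1 .006 .017 .05 -.04;1 0 0 .055 0;1 0 0 .055 0;1 0 0 .05 0;1 0 0 .04 0;1 0 0 .035 0;1 0 0 .025 0;1 0 0 .015 0;1 0 0 .005 0;1 0 0 0 0' 30 >/dev/null
python3 to.py .5168 -.2126 .052 174
python3 -m jog '0 0 0 0 0;0 0 0 0 0;0 0 0 0 0;0 0 0 0 0;0 0 0 0 0;0 0 0 0 0;0 0 0 0 0;0 0 0 0 0;0 0 0 0 0;0 0 0 0 0' 40
```

```text
t 3.4 pos [ 0.5192 -0.2056  0.0537] yaw 174.21 F [-0.4  0.2 -0.2] gap 0.0871 shares [ 0.0055 -0.0238  0.0056] twist 0.036
t: 4.4
position: [0.5186, -0.2095, 0.0542]
eef_rot: [[-0.995, 0.104, 0.001], [0.104, 0.995, -0.004], [-0.001, -0.004, -1.0]]
contact_force: [-1.7, -12.4, 1.5]
finger_gap: 0.04
grasp_force: 40.0
```

```bash
python3 -m jog '0 0 -.007 0 0;0 0 -.007 0 0;0 0 -.005 0 0;0 0 0 0 0;0 0 0 -.01 0;0 0 0 -.03 0;0 0 0 -.05 0;0 0 0 -.07 0;0 0 0 -.08 0;0 0 0 -.08 0'
python3 to.py .471 .1555 .13 197.2
python3 - <<'E'
from h import *
d=grab('top'); D=grab('side')
R=lambda im,x,y,w,h:cv2.resize(im[y:y+h,x:x+w,::-1],(400,300),interpolation=cv2.INTER_CUBIC)
cv2.imwrite('pics/c3.png',np.hstack([R(d['pixels'],263,146,120,90),R(D['pixels'],221,158,120,90)]))
E
```

```text
t: 5.4
position: [0.5184, -0.2114, 0.1516]
eef_rot: [[-0.995, 0.101, 0.001], [0.101, 0.995, -0.0], [-0.001, -0.0, -1.0]]
contact_force: [0.4, 0.5, -0.6]
finger_gap: 0.0395
grasp_force: 39.9
t 5.4 pos [ 0.5184 -0.2114  0.1516] yaw 174.2 F [ 0.4  0.5 -0.6] gap 0.0395 shares [0.2809 1.2008 0.0717] twist -4.014
```

View pics/c3.png

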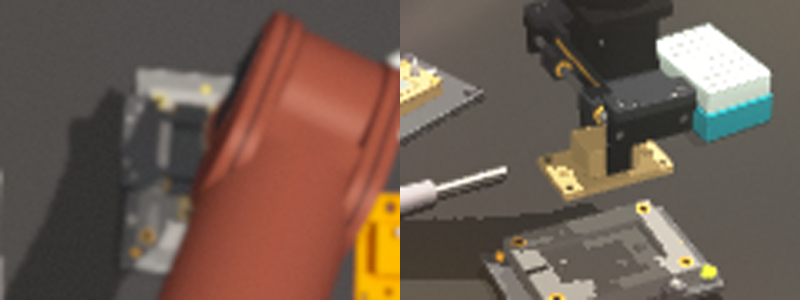

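```bash
python3 -m jog '0 .02 .1 0 0;0 .035 .15 0 0;0 .035 .15 0 0;0 .035 .15 0 0;0 .035 .15 0 0;0 .035 .15 0 0;0 .035 .15 0 0;0 .035 .15 0 -1;0 0 .07 0 -1;0 0 0 0 -1'
python3 -m jog '0 0 0 0.02 -1;0 0 0 .02 0;0 0 0 0.02 0;0 0 0 0 0;0 0 0 0 0;0 0 0 0 0;0 0 0 0 0;0 0 0 0 0;0 0 0 0 0;0 0 0 0 0' >/dev/null
python3 to.py .473 .1565 .11 197.2
python3 - <<'E'
from h import *
d=grab('top','t4.png'); D=grab('side','s4.png')
R=lambda im,x,y,w,h:cv2.resize(im[y:y+h,x:x+w,::-1],(400,300),interpolation=cv2.INTER_CUBIC)
cv2.imwrite('pics/c4.png',np.hstack([R(d['pixels'],146,168,120,90),R(D['pixels'],168,128,100,75)]))
E
```

```text
t: 6.5
position: [0.4732, 0.1651, 0.1497]
eef_rot: [[-0.978, -0.207, -0.0], [-0.207, 0.978, 0.001], [-0.0, 0.001, -1.0]]
contact_force: [0.5, -0.4, -1.4]
finger_gap: 0.0396
grasp_force: 39.9
t 7.5 pos [0.4741 0.1611 0.1316] yaw -162.87 F [-0.2  0.3 -0.9] gap 0.0395 shares [ 0.0081 -0.0134  0.0721] twist -0.012
```

View pics/c4.png

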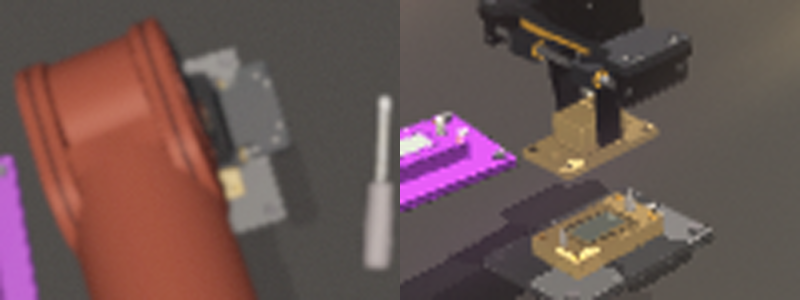

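The side crop shows the cover held level above the chamber, with the small-hole end at lower left on both. They share a 104x60 footprint, so I'll compare the lower front edges of both in the side view.

```bash
cat > edge.py <<'E'
from h import *
def sat(im):
    im=cv2.GaussianBlur(im.astype(np.float32),(0,0),.5); return (im[...,0]-im[...,2])/(im[...,0]+1)
def front(d,im,x0,x1,y0,y1,z,dbg=''):
    "lowest ivory row per column, two lines, cast on plane z -> cover-like centre and yaw"
    S=sat(im); P=[]
    for x in range(x0,x1):
        c=S[y0:y1,x]; k=np.where(c>.15)[0]
        if len(k)==0 or k[-1]+1>=len(c): continue
        k=k[-1]; P.append((x,y0+k+(c[k]-.15)/(c[k]-c[k+1])))
    P=np.array(P); i=P[:,1].argmax()
    W=np.array([plane(d,u,v,z)[:2] for u,v in P])
    def fit(Q):
        for _ in range(3):
            m=Q.mean(0); u=np.linalg.svd(Q-m)[2][0]; n=np.array([-u[1],u[0]]); r=(Q-m)@n
            Q=Q[abs(r)<max(2*r.std(),.001)]
        return m,u*np.sign(u[0]),r.std()*1000,len(Q)
    mS,uS,rS,nS=fit(W[2:i-1]); mL,uL,rL,nL=fit(W[i+2:-2])
    t=np.linalg.solve(np.c_[uS,-uL],mL-mS); c=mS+t[0]*uS
    yl=np.degrees(np.arctan2(uL[1],uL[0])); ys=np.degrees(np.arctan2(uS[1],uS[0]))+90
    a=np.radians(yl); ctr=c+.052*np.array([np.cos(a),np.sin(a)])+.030*np.array([-np.sin(a),np.cos(a)])
    print(dbg,'px corner',P[i].round(1),'cols',P[0].round(1),P[-1].round(1),'corner',c.round(4),'yawL',yl.round(2),'yawS',ys.round(2),'rms',round(rS,2),round(rL,2),nS,nL,'ctr',ctr.round(4),
      'spanS',np.ptp(W[:i+1]@uS).round(4),'spanL',np.ptp(W[i:]@uL).round(4))
    return ctr,yl
if __name__=='__main__':
    d=grab('side'); s=robot.state(); tz=s['position'][2]-.022
    I0=cv2.imread('pics/side0.png')[:,:,::-1]
    front(d,I0,199,238,176,203,.010,'chamber')
    g=s['position']
    c=proj(d,[g[0],g[1],tz]); print('t',s['t'],'tcp',g,'bottom z',tz,'proj',c)
    x=int(c[0]); y=int(c[1]); front(d,d['pixels'],x-24,x+26,y-14,y+16,tz,'cover')
E
python3 edge.py
```

```text
chamber px corner [234.  201.9] cols [201.  191.7] [237.  199.8] corner [nan nan] yawL 0.0 yawS 37.3 rms 10.24 nan 22 0 ctr [nan nan] spanS 0.1372 spanL 0.0149
t 7.65 tcp [0.4741324  0.16105028 0.13157439] bottom z 0.1095743887469798 proj [215.05885441 163.90514448]
cover px corner [210. 173.] cols [198.  167.3] [240.  149.2] corner [0.4311 0.1121] yawL 15.7 yawS 18.64 rms 0.53 0.44 9 10 ctr [0.473  0.1551] spanS 0.0595 spanL 0.1858edge.py:15: RuntimeWarning: Mean of empty slice.
  m=Q.mean(0); u=np.linalg.svd(Q-m)[2][0]; n=np.array([-u[1],u[0]]); r=(Q-m)@n
  ret = um.true_divide(
  ret = _var(a, axis=axis, dtype=dtype, out=out, ddof=ddof,
  arrmean = um.true_divide(arrmean, div, out=arrmean,
  ret = ret.dtype.type(ret / rcount)
```

```bash
sed -i 's|return (im\[...,0\]-im\[...,2\])/(im\[...,0\]+1)|return (im[...,0]-im[...,2])/160|' edge.py
sed -i "s/I0,199,238,176,203/I0,199,236,176,203/; s/x-24,x+26,y-14/x-26,x+24,y-14/" edge.py
python3 edge.py 2>&1 | grep -v arn
python3 - <<'E'
from edge import *
I=cv2.imread('pics/s4.png')[:,:,::-1]; I0=cv2.imread('pics/side0.png')[:,:,::-1]
print((sat(I0)[186:202:1,212]*160).round(0), (sat(I)[160:182,210]*160).round(0),(sat(I)[150:172,225]*160).round(0))
E
```

```text
chamber px corner [212.  197.8] cols [201.  191.5] [233.  186.6] corner [0.4322 0.1095] yawL 17.21 yawS 17.98 rms 0.38 0.66 8 18 ctr [0.473  0.1535] spanS 0.0588 spanL 0.0998
t 7.7 tcp [0.47411578 0.16108532 0.13156427] bottom z 0.10956427134419763 proj [215.05049653 163.90450819]
cover px corner [209.  172.7] cols [198.  166.3] [232.  161.5] corner [0.4325 0.1143] yawL 16.59 yawS 18.87 rms 0.12 0.32 8 10 ctr [0.4738 0.1579] spanS 0.0608 spanL 0.1055
[24. 64. 89. 82. 80. 92. 99. 96. 77. 74. 72. 57. 14.  9.  9. 10.] [68. 67. 66. 66. 67. 58. 60. 68. 84. 58. 82. 61. 49. 15.  9.  6.  6.  5.
  6.  7.  6. 10.] [ 6.  6.  6.  6.  8. 14. 37. 71. 72. 77. 77. 76. 74. 63. 52. 31. 14. 11.
 11. 12. 11. 12.]
```

Cover minus chamber corner gives about (0.3, 4.8) mm, so the TCP target is about (0.4735, 0.1563). This agrees with the top-view estimate. Lowering to just above the dowels and checking.

```bash
python3 to.py .4735 .1563 .073 197.2; python3 -m jog '0 .007 -.007 .03 0;0 0 -.007 .04 0;0 0 0 .04 0;0 0 0 .035 0;0 0 0 .03 0;0 0 0 .015 0;0 0 0 .005 0;0 0 0 0 0;0 0 0 0 0;0 0 0 0 0' >/dev/null
python3 to.py .4735 .1563 .073 197.2;python3 edge.py 2>&1 | grep -v arn
python3 - <<'E'
from h import *
D=grab('side')
cv2.imwrite('pics/c5.png',cv2.resize(D['pixels'][145:220,170:270,::-1],(800,600),interpolation=cv2.INTER_CUBIC))
E
```

```text
t 7.7 pos [0.4741 0.1611 0.1316] yaw -162.86 F [-0.2 -0.3 -0.7] gap 0.0395 shares [ 0.0067 -0.0146  0.1952] twist -0.01
t 8.7 pos [0.4737 0.1566 0.0735] yaw -162.85 F [ 0.2  0.6 -1.3] gap 0.0395 shares [ 0.0008 -0.0008  0.0017] twist -0.009
chamber px corner [212.  197.8] cols [201.  191.5] [233.  186.6] corner [0.4322 0.1095] yawL 17.21 yawS 17.98 rms 0.38 0.66 8 18 ctr [0.473  0.1535] spanS 0.0588 spanL 0.0998
t 8.75 tcp [0.47359723 0.15659783 0.07345775] bottom z 0.051457751596548855 proj [216.46529771 178.62221539]
cover px corner [221.  192.8] cols [200.  181.3] [233.  186.5] corner [0.5668 0.1033] yawL 18.01 yawS 90.0 rms 0.0 0.61 1 9 ctr [0.6069 0.1479] spanS 0.0553 spanL 0.0549
```

View pics/c5.png

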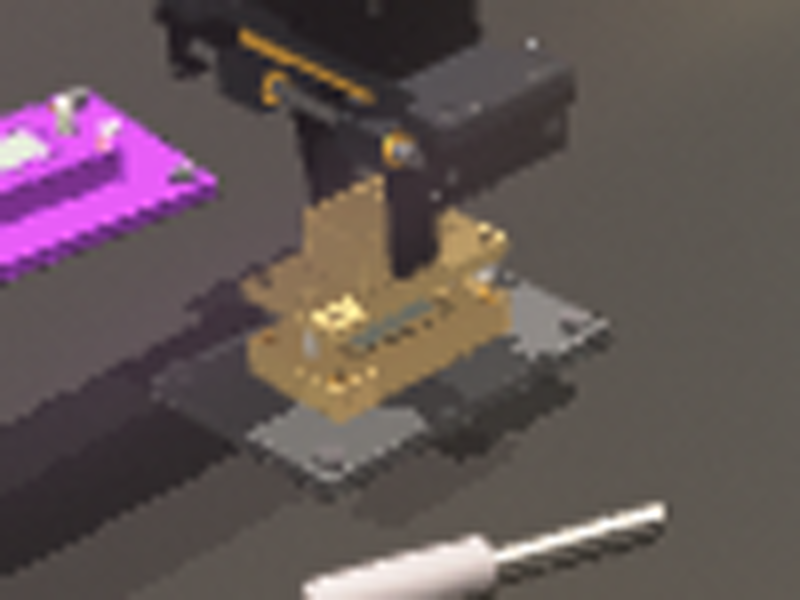

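The side crop shows the flange (left end about 242, right end about 508 in the crop) directly over the chamber (248, 510), with the dowel tips just below. Descending onto the tapers and watching the force.

```bash
python3 -m jog '0 .001 -.001 .005 0;0 0 0 .007 0;0 0 0 .007 0;0 0 0 .007 0;0 0 0 .006 0;0 0 0 .005 0;0 0 0 0 0;0 0 0 0 0;0 0 0 0 0;0 0 0 0 0';python3 to.py .4735 .1563 .050 197.2; python3 -c "from h import *;print(robot.state()['wrist_torque'])"
```

```text
t: 9.8
position: [0.4736, 0.1568, 0.0623]
eef_rot: [[-0.955, -0.295, 0.001], [-0.295, 0.955, 0.001], [-0.001, 0.001, -1.0]]
contact_force: [2.7, 4.8, 0.8]
finger_gap: 0.0397
grasp_force: 39.9
t 9.8 pos [0.4736 0.1568 0.0623] yaw -162.84 F [2.7 4.8 0.8] gap 0.0397 shares [ 0.0008 -0.0014  0.0409] twist -0.007
[ 1.26219656 -0.50877999 -0.05784845]
```

```bash
python3 -m jog '0 -.002 .002 0 0;0 -.001 .002 .003 0;0 0 0 .004 0;0 0 0 .004 0;0 0 0 0 0;0 0 0 0 0;0 0 0 0 0;0 0 0 0 0;0 0 0 0 0;0 0 0 0 0';python3 to.py .4735 .1563 .050 197.2; python3 -c "from h import *;print(robot.state()['wrist_torque'])"
```

```text
t: 10.8
position: [0.4737, 0.1577, 0.0586]
eef_rot: [[-0.956, -0.295, 0.0], [-0.295, 0.956, 0.0], [-0.0, 0.0, -1.0]]
contact_force: [2.2, 5.9, -0.4]
finger_gap: 0.04
grasp_force: 39.9
t 10.8 pos [0.4737 0.1577 0.0586] yaw -162.84 F [ 2.2  5.9 -0.4] gap 0.04 shares [ 0.0021 -0.0043  0.0285] twist -0.008
[ 1.25056532 -0.58478697  0.0695758 ]
```

```bash
python3 -m jog '0 -.002 .003 0 0;0 -.002 .002 .003 0;0 0 0 .004 0;0 0 0 .004 0;0 0 0 .003 0;0 0 0 0 0;0 0 0 0 0;0 0 0 0 0;0 0 0 0 0;0 0 0 0 0';python3 to.py .4735 .1563 .050 197.2; python3 -c "from h import *;print(robot.state()['wrist_torque'])"
```

```text
t: 11.8
position: [0.4744, 0.1592, 0.0545]
eef_rot: [[-0.956, -0.295, 0.0], [-0.295, 0.956, -0.0], [-0.0, -0.0, -1.0]]
contact_force: [-0.5, -0.3, -1.4]
finger_gap: 0.0393
grasp_force: 39.9
t 11.8 pos [0.4744 0.1592 0.0545] yaw -162.86 F [-0.5 -0.3 -1.4] gap 0.0393 shares [ 0.0056 -0.0085  0.015 ] twist -0.011
[ 0.00461684  0.0422652  -0.02988475]
```

```bash
python3 -m jog '0 0 0 .003 0;0 0 0 .004 0;0 0 0 .004 0;0 0 0 .003 0;0 0 0 .002 0;0 0 0 0 0;0 0 0 0 0;0 0 0 0 0;0 0 0 0 0;0 0 0 0 0';python3 to.py .4735 .1563 .050 197.2; python3 -c "from h import *;print(robot.state()['wrist_torque'])"
```

```text
t: 12.8
position: [0.4743, 0.1592, 0.0499]
eef_rot: [[-0.956, -0.295, -0.0], [-0.295, 0.956, 0.0], [0.0, 0.0, -1.0]]
contact_force: [-2.6, -1.8, 5.3]
finger_gap: 0.04
grasp_force: 39.9
t 12.8 pos [0.4743 0.1592 0.0499] yaw -162.86 F [-2.6 -1.8  5.3] gap 0.04 shares [ 0.0055 -0.0086 -0.0002] twist -0.011
[-0.06541405  0.66288893  0.02071636]
```

```bash
python3 -m jog '0 .001 0 .001 0;0 .001 0 .001 0;0 0 0 .001 0;0 0 0 0 0;0 0 0 0 0;0 0 0 0 0;0 0 0 0 0;0 0 0 0 0;0 0 0 0 0;0 0 0 0 0';python3 to.py .4735 .1563 .050 197.2; python3 -c "from h import *;print(robot.state()['wrist_torque'])"
```

```text
t: 13.8
position: [0.4743, 0.1592, 0.0498]
eef_rot: [[-0.956, -0.294, 0.001], [-0.294, 0.956, 0.001], [-0.001, 0.0, -1.0]]
contact_force: [-3.4, -2.7, 13.4]
finger_gap: 0.0398
grasp_force: 39.9
t 13.8 pos [0.4743 0.1592 0.0498] yaw -162.88 F [-3.4 -2.7 13.4] gap 0.0398 shares [ 0.0054 -0.0084 -0.0006] twist -0.013
[-0.17683104  1.11517123  0.04985235]
```

Contact is stiff at the predicted height with about 13 N pressing. A last look to check it is flush.

Run:
```python
from h import *
D=grab('side')
cv2.imwrite('pics/c6.png',cv2.resize(D['pixels'][150:210,180:260,::-1],(800,600),interpolation=cv2.INTER_CUBIC))
s=robot.state();print(s['contact_force'],s['position'],s['eef_rot'][:,2])
```

```text
[-4.33121799 -2.05285619 13.56661515] [0.47434437 0.15921652 0.04986315] [ 8.76218480e-04  7.78970978e-04 -9.99999313e-01]
```

View pics/c6.png

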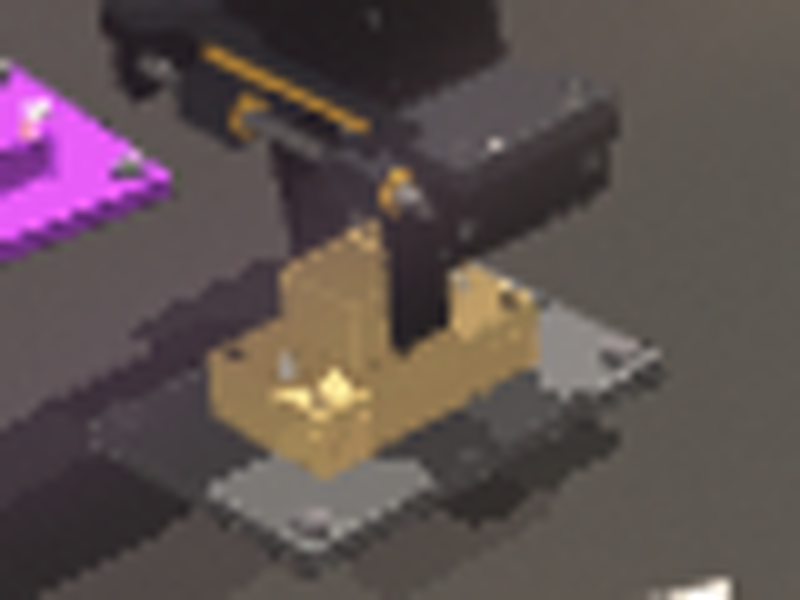

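The cover forms one continuous block with the chamber (crop 210–540). The small dowel tip pokes through at about (285,365), and there is no visible gap.

```bash
python3 -c "from cell import robot;print(robot.finish_job())"
```

```text
the job is handed in; nothing more can be done
None
```

The cover sits on both dowels, flush on the chamber as far as the last side view shows, and I handed the job in at about 14 s with it still gripped at 40 N and pressed down with about 13 N; no verdict came back.

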